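Brush out a bored housing and plug it

TASK

Take the yellow-handled brush from its green pot and scrub the bore of the steel housing clamped in the blue tilted cradle: push the brush down to the bottom three times, drawing it back up most of the way out between strokes. Then stand the brush head down in its pot again and close the bore with the red tapered plug, pushed fully home with its flange flush on the rim. Leave the spare housing, the red bin and the dial gauge where they are.

Things in the scene. Friction and masses are not known exactly. Their poses are not given: they have to be found in the camera images.
- cradle: fixed blue cradle, base plate 150 x 125 x 20 mm, in which the steel housing is clamped so that it leans 27 degrees from vertical towards the cradle's -x side (the robot's side). Origin: centre of the plate's underside on the bench; z up; turned about z from start to start. A dark clamp band around the housing's middle reaches 47 mm from the housing's axis.
- housing: steel cylindrical housing clamped in the cradle, 72 mm outside diameter, 112 mm long, with a blind round bore 48 mm in diameter and 100 mm deep. Origin: centre of its closed end; its z axis is the bore axis and points out of the mouth, leaning 27 degrees from vertical. Wall 12 mm, bottom 12 mm thick.
- bore_mouth (a point): centre of the open mouth of the clamped housing, in the plane of the rim (112 mm along the housing's z axis; about 147 mm above the bench)
- bore_floor (a point): centre of the bottom of the bore (12 mm along the housing's z axis)
- pot: fixed green round pot on the bench that holds the brush, 68 mm outside diameter, 65 mm tall, 60 mm inside diameter, inner floor 5 mm above the bench. Origin: centre of its underside; z up.
- pot_floor (a point): centre of the pot's inner floor
- brush: loose round brush 200 mm long, 0.12 kg, standing head down in the pot at the start. Origin: centre of the flat lower end of the white head; z runs along the brush to the end of its handle. Head 72 mm long, 42 mm diameter over the bristles (stiff core 36 mm diameter); steel stem 10 mm diameter from z = 72 to 115 mm; round yellow handle 24 mm diameter from z = 115 to 200 mm. It is alike all round.
- brush_grip (a point): point on the brush axis in the handle, 165 mm above the brush's lower end, a good place to grip
- plug: loose red plug, 82 mm tall overall, 0.07 kg, standing on the bench small end down. Origin: centre of its small lower end; z along its axis to the knob. Taper 32 mm diameter at the lower end, 43 mm at z = 32 mm; flange 62 mm diameter from z = 32 to 40 mm; round knob 28 mm diameter from z = 40 to 82 mm. It is alike all round.
- plug_flange (a point): centre of the underside of the plug's flange (z = 32 mm on the plug); it lies on bore_mouth when the plug is home
- plug_grip (a point): point on the plug axis in the knob, 66 mm above the plug's lower end, a good place to grip
- spare_housing: loose steel housing of the same shape as the clamped one, 72 mm diameter, 112 mm tall, standing upright on the bench, mouth up; bystander. Origin: centre of its underside.
- red_bin: loose red open parts bin 110 x 140 x 55 mm (x, y, z); bystander. Origin: centre of its underside.
- dial_gauge: loose hand dial gauge lying on the bench: green round dial 56 mm diameter, 24 mm tall, with a blue handle 24 mm wide reaching 122 mm to its -y and a steel stem reaching 56 mm to its +y; bystander. Origin: under the dial's centre.
Mind the look-alikes: they are no part of the job. Of the things that look like the pot, the middle-sized one is meant.

How it is judged:
By the outcome, as a careful person would: the job done as asked, in the order asked, and still so for the second after the job is handed in, with the robot touching nothing.
It also fails if it takes over 64 s, if anything falls off the work surface, if the arm or the gripper's body presses on something with over 40 N, if the wrist force passes 120 N, or if a joint passes its speed limit or range.

ROBOT

A 7-joint arm with a two-finger parallel gripper is mounted at the origin on the work surface. World frame = base frame: x ahead of the robot, y to its left, z up, the work surface at z = 0. Lengths are in m, angles in degrees, forces in N, time in s.
With the tool pointing down it reaches from about 0.4 to 0.925 m from the base axis. Payload 5.6 kg.
Tool frame: the origin (TCP) lies between the finger pads; the fingertips stand 8 mm ahead of it and the grasp point (between the pads) lies 11 mm behind it; z points along the fingers, y is the line along which they close (so a half turn about z gives the same grasp; the last joint's range is limited). The gripper opens to 85 mm and grips with 20 to 120 N. Pads are 22 mm wide; open, the fingers measure 114 mm over their backs; the gripper's body (76 mm by 85 mm) begins 54 mm behind the grasp point. The pads swing forward as they close: fully open they stand 13 mm farther back than shut.
Start: joints at [63.656, 26.786, -0.665, 91.828, 0.344, 61.387, -3.226], TCP at [0.263, -0.594, 0.201] pointing down, gripper open.
Joint ranges: [-144.91, 144.91], [-17.63, 115.5], [-89.93, 88.59], [15.96, 139.68], [-74.01, 254.01], [8.47, 105.57], [-167.45, 167.45]. Speed limits (degrees/s): [147.25, 147.25, 180, 180, 180, 180, 180].

INTERFACE

Orientations are given as [roll, pitch, yaw] about the fixed x, y, z axes, in that order (R = Rz(yaw) Ry(pitch) Rx(roll)).
In Python, from cell import sensors, eyes, workorder gives the robot as it stands.
- The arm moves only by the tool apply_moves, never from a script. Its argument "moves" is text: rows parted by semicolons, each of 5 numbers parted by spaces: the closure, from -1 (fully open) to 1 (shut), then the shift along the world's x, y, z in cm, then the turn about the world's z in rad. A call has 1 to 20 rows; each row is the pose to reach, as a shift and turn from the pose commanded when the call began; what a row does not reach only later rows make up. A row lasts 1/8 s, in which the tool goes at most 62.5 mm and 10.7 degrees, less where a joint would pass 70% of its speed; a pose out of reach is approached as far as the arm can. A call with a gripper value outside its range is refused whole. The fingers move at their own pace and stop on an object; the grip force is fixed at half the most. Time passes only in rows, so rows that repeat a pose let the fingers close. It gives the time, the measured TCP pose, the force, the opening and the grip force at its end, in the units of the state.
- sensors.state(): the state, without advancing time (a new reading comes with each control period).
- eyes.snapshot(name): name is "scene" or "top" or "wrist"; returns (picture, depth): 420x560x3 uint8, red, green, blue; 420x560 float32, m along the optical axis (not along the pixel's ray), 0 where there is no reading.
- eyes.camera_model(name): a dict with "fx", "fy", "cx", "cy" (pixels), "xyz" and "orientation" of the camera in the world. Camera axes: x right, y down, z forward; pixel columns grow to the right and rows downward; lengths in m; the calibration is good to about 2 mm. The wrist camera is an equidistant fisheye: a pixel r from the principal point sees the ray r / f radians off the axis. A picture is of the moment at which its call begins: read the wrist's pose just before it. camera_model takes no time and is no camera call; for the wrist camera it gives the pose at the moment of the call.
- workorder.sign_off(): hands the job in; it is judged then, once.
Trained networks look in the newest picture that a camera, given by its name, has taken for a name from the list of things; names that differ only in an ending like _2 or _b are one class to them, and where a whole thing is asked for, a point or a joint stands for the part that bears it (a point fixed in the world has none). Each returns a list of dicts, best first, with "confidence" (0 to 1); they miss things now and then, are a little off and sometimes report something else, mostly with a low value. They report only what shows in the picture. A call takes as long as a camera call. They do not tell look-alikes from the thing itself.
- eyes.recognise(camera, thing): "location" ([x, y, z] in m, in the coordinates of the camera as it stood for that picture, good to about 4 mm: the middle of the surface that is visible of it).
- eyes.outline_of(camera, thing): "pixels" (420x560 bool, what is visible of it).
- eyes.landmark_of(camera, thing): "location" ([x, y, z] in m, in the coordinates of the camera as it stood for that picture, good to about 4 mm: a listed point, or the origin of a listed thing).
The state is a dict: "time_s": time; "q": joint angles; "qd": joint speeds; "tau": joint torques, N m; "tcp_pos": TCP position; "tcp_rot": TCP orientation; "ft_force": force on the tool from outside, world axes, zero at the start; "moment": the same for the moment, N m; "finger_gap": opening from 0.0 (shut) to 1.0 (fully open); "grip_force": force on a finger pad.
Only numpy, scipy, OpenCV 4.12 (cv2) and the standard library are available. Lean on these libraries where they do the work, as an engineer would, in place of code of your own. Each camera call takes 0.05 s, during which the arm holds its last target. There are 200 camera calls.

## Working session

There is one attempt and no reset: what is moved stays moved. The work goes in short steps, Python scripts to look and compute and a tool call to move; the robot and the scene stay as the last step left them, time stands still between calls to the robot, and variables do not carry over. Pictures are saved under pics/ and viewed, at most 10 in all, crops included, and the job is handed in when it is done.

Besides the shell and the picture viewer there is one more tool, called after "Emit:" as name(argument=value, ...) on one line, values as JSON. apply_moves: Moves the arm, as the interface text tells. Its arguments: {"type":"object","properties":{"moves":{"type":"string"}},"required":["moves"]}

```bash
mkdir -p pics
cat > h.py <<'E'
import numpy as np, cv2
from scipy.spatial.transform import Rotation as R
from cell import sensors, eyes, workorder
def T(c):
    m=eyes.camera_model(c); return np.array(m["xyz"]),R.from_euler('xyz',m["orientation"],degrees=True).as_matrix(),m
def W(c,p):
    x,r,_=T(c); return x+r@np.array(p)
def cloud(c,d):
    x,r,m=T(c); v,u=np.mgrid[:420,:560]
    P=np.stack([(u-m["cx"])/m["fx"]*d,(v-m["cy"])/m["fy"]*d,d],-1); return P@r.T+x
E
python3 - <<'E'
from h import *
ims=[]
for c in("scene","top"):
    im,d=eyes.snapshot(c); cv2.imwrite(f"pics/{c}0.png",im[...,::-1]); np.save(f"{c}0.npy",d)
    print(c,T(c)[2])
    for n in["cradle","bore_mouth","bore_floor","housing","pot","pot_floor","brush","brush_grip","plug","plug_grip","spare_housing","red_bin","dial_gauge"]:
        for o in eyes.landmark_of(c,n)[:4]: 
            if o["confidence"]>.3: 
                l=o["location"]; m=T(c)[2]; print(n,round(o["confidence"],2),W(c,l).round(3),int(l[0]/l[2]*m["fx"]+m["cx"]),int(l[1]/l[2]*m["fy"]+m["cy"]))
print(sensors.state())
E
```

```text
scene {'fx': 529.9765785471042, 'fy': 529.9765785471042, 'cx': 278.1717680391476, 'cy': 219.16576521053284, 'xyz': array([1.55954013, 0.56071539, 0.83518372]), 'orientation': array([-123.3111576 ,   -0.90158428,  114.9112269 ])}
cradle 0.78 [0.646 0.04  0.   ] 238 267
bore_mouth 0.65 [0.633 0.041 0.147] 239 215
bore_mouth 0.36 [0.684 0.034 0.048] 227 260
bore_floor 0.66 [0.675 0.029 0.057] 227 254
bore_floor 0.5 [ 0.531 -0.294  0.037] 154 202
housing 0.54 [0.566 0.459 0.   ] 410 296
pot 0.96 [ 0.482  0.295 -0.001] 355 259
pot 0.74 [ 0.428  0.546 -0.001] 458 274
pot 0.71 [0.464 0.18  0.002] 316 243
pot_floor 0.7 [0.424 0.547 0.008] 459 270
pot_floor 0.64 [0.464 0.185 0.003] 318 243
pot_floor 0.61 [0.482 0.295 0.004] 355 257
brush 0.79 [0.483 0.299 0.007] 357 257
brush_grip 0.59 [0.484 0.299 0.168] 363 204
plug 0.77 [ 0.535 -0.295 -0.   ] 154 214
plug_grip 0.89 [ 0.529 -0.292  0.069] 153 192
plug_grip 0.61 [ 0.528 -0.292  0.037] 155 202
spare_housing 0.64 [ 0.671  0.292 -0.001] 328 303
spare_housing 0.62 [ 0.691 -0.248 -0.004] 134 248
red_bin 0.67 [ 0.673  0.291 -0.001] 328 304
dial_ga
[... 1067 characters left out ...]
4 0.457 0.002] 178 216
{'time_s': 1.4, 'q': array([63.65376915, 26.78414023, -0.66344231, 91.82826114,  0.34431952,
       61.38919352, -3.22537346]), 'qd': array([ 0.02869727, -0.02397854,  0.00221411, -0.00533024,  0.00910108,
       -0.06836921, -0.11169478]), 'tau': array([-4.09633676e-04, -5.32222831e+01,  2.11820001e-02, -2.51624268e+01,
        1.15064828e-02,  1.19382705e-03, -2.73591786e-05]), 'tcp_pos': array([ 0.26310223, -0.59436361,  0.20090662]), 'tcp_rot': array([1.79999438e+02, 3.28788729e-03, 2.38780042e+01]), 'ft_force': array([-0.57973104, -0.63924001,  0.11276039]), 'moment': array([0.02765361, 0.03792637, 0.03324838]), 'grip_force': 0.0, 'finger_gap': 0.9981966694131084}
```

View pics/scene0.png

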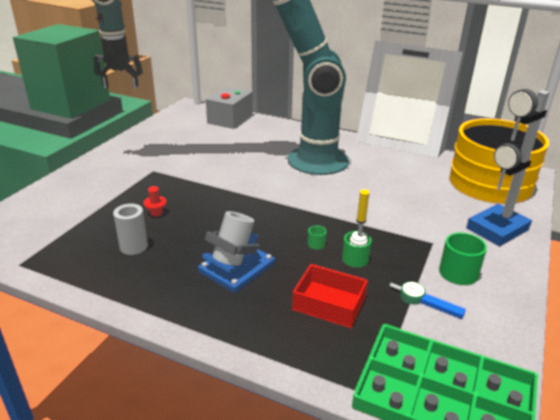

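View pics/top0.png

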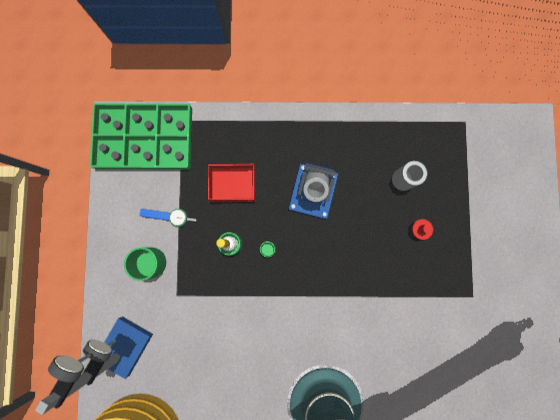

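Run:
```python
from h import *
for c in("scene","top"):
    im=cv2.imread(f"pics/{c}0.png"); d=np.load(f"{c}0.npy"); P=cloud(c,d); hsv=cv2.cvtColor(im,cv2.COLOR_BGR2HSV)
    H,S,V=[hsv[...,i].astype(int) for i in range(3)]; ok=d>0
    def near(x,y,r): return ok&(np.hypot(P[...,0]-x,P[...,1]-y)<r)
    y=near(.482,.297,.06)&(H>18)&(H<33)&(S>120)&(P[...,2]>.1)
    Q=P[y]; m=Q.mean(0); u,s,v=np.linalg.svd(Q-m); 
    print(c,"brush",len(Q),m.round(4),(v[0]*np.sign(v[0,2])).round(3),Q.min(0).round(3),Q.max(0).round(3))
    t=Q[Q[:,2]>Q[:,2].max()-.006]; print(" top",len(t),t.mean(0).round(4))
    g=near(.480,.29,.06)&(H>40)&(H<85)&(S>100)&(P[...,2]>.058)&(P[...,2]<.075)
    Q=P[g]; A=np.c_[Q[:,:2],np.ones(len(Q))]; k=np.linalg.lstsq(A,(Q[:,:2]**2).sum(1),rcond=None)[0]; print(" pot circ",len(Q),k[:2]/2,np.sqrt(k[2]+(k[:2]**2).sum()/4),Q.mean(0))
    r=near(.53,-.295,.06)&((H<8)|(H>172))&(S>120)
    Q=P[r&(P[...,2]>.076)]; print(" knob top",len(Q),Q.mean(0).round(4), (Q.min(0)+Q.max(0))/2)
    Q=P[r&(P[...,2]>.035)&(P[...,2]<.046)]; print(" flange",len(Q),Q.mean(0),(Q.min(0)+Q.max(0))/2)
    # rim: points in plane near mouth, for azimuth guesses
    b=near(.635,.04,.06)&(P[...,2]>.125)
    Q=P[b]; 
    best=None
    for it in range(400):
        i=np.random.default_rng(it).choice(len(Q),3,False); n=np.cross(Q[i[1]]-Q[i[0]],Q[i[2]]-Q[i[0]]); n/=np.linalg.norm(n)+1e-12
        n*=np.sign(n[2]); 
        if abs(n[2]-np.cos(np.radians(27)))>.06: continue
        w=abs((Q-Q[i[0]])@n)<.002
        if best is None or w.sum()>best.sum(): best=w
    K=Q[best]; mm=K.mean(0); v=np.linalg.svd(K-mm)[2]; n=v[2]*np.sign(v[2,2]); L=(K-mm)@v[:2].T
    k=np.linalg.lstsq(np.c_[L,np.ones(len(L))],(L**2).sum(1),rcond=None)[0]; print(" rim",len(K),n.round(3),"az",np.degrees(np.arctan2(n[1],n[0])),"c",(mm+k[:2]/2@v[:2]).round(4),mm.round(4),K.min(0).round(4),K.max(0).round(4))
    # blue plate
    bl=near(.65,.035,.12)&(H>100)&(H<125)&(S>110)&(P[...,2]<.028)&(P[...,2]>.012)
    Q=P[bl].astype(np.float32); print(" plate",cv2.minAreaRect(Q[:,:2]*1000),Q[:,2].mean())
    if c=="scene":
        cv2.imwrite("pics/crop.png",cv2.resize(im[160:300,290:500],None,fx=3.6,fy=3.6,interpolation=2))
```

```text
scene brush 258 [0.4926 0.2994 0.1702] [-0.057 -0.011  0.998] [0.477 0.288 0.125] [0.5   0.309 0.206]
 top 41 [0.4881 0.2984 0.2039]
 pot circ 110 [0.48581919 0.29567308] 0.03166544573237758 [0.49716099 0.29788007 0.06272973]
 knob top 55 [ 0.531  -0.2904  0.0805] [ 0.53006846 -0.29222331  0.08030987]
 flange 170 [ 0.5370329  -0.28695478  0.03958633] [ 0.53044459 -0.29092924  0.04043197]
 rim 122 [-0.449  0.103  0.887] az 167.09419166272963 c [0.6378 0.0443 0.1471] [0.6388 0.045  0.1476] [0.6028 0.0095 0.1289] [0.6687 0.0784 0.1634]
 plate ((650.850341796875, 40.241947174072266), (126.69230651855469, 155.91371154785156), 74.57208251953125) 0.019157683
top brush 89 [0.481  0.291  0.1924] [-0.035  0.19   0.981] [0.47  0.282 0.126] [0.492 0.305 0.208]
 top 47 [0.4809 0.2944 0.2046]
 pot circ 79 [0.47970336 0.29050271] 0.031768159227922976 [0.47956588 0.28472748 0.06410043]
 knob top 75 [ 0.5267 -0.2961  0.0811] [ 0.52758102 -0.29590792  0.08127751]
 flange 214 [ 0.52610281 -0.29116517  0.03973195] [ 0.52652052 -0.29678591  0.04011486]
 rim 185 [-0.444  0.105  0.89 ] az 166.65892845165675 c [0.6315 0.0386 0.1462] [0.6312 0.0386 0.146 ] [0.6012 0.0037 0.1291] [0.6622 0.0735 0.1622]
 plate ((645.2827758789062, 34.72567367553711), (124.83769989013672, 149.0135498046875), 75.80738067626953) 0.0191622
```

View pics/crop.png

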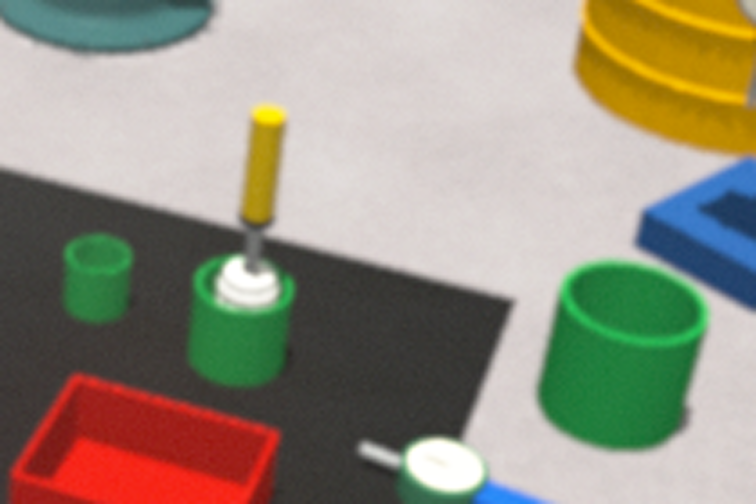

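Three green pots show: small (317,237), middle (356,248), large (462,258). The middle one holds the yellow-handled brush, so that is the one meant, and the crop confirms it. I'll now move over the cradle for a wrist look.

Emit:
apply_moves(moves="-1 8 12 12 0.4; -1 29 56 15 2.48; -1 29 56 15 2.48; -1 29 56 15 2.48; -1 29 56 15 2.48; -1 29 56 15 2.48; -1 29 56 15 2.48; -1 29 56 15 2.48; -1 29 56 15 2.48; -1 29 56 15 2.48; -1 29 56 15 2.48; -1 29 56 15 2.48; -1 29 56 15 2.48; -1 29 56 15 2.48; -1 29 56 15 2.48; -1 29 56 15 2.48")

```text
time_s: 3.4
tcp_pos: [0.5531, -0.0345, 0.351]
tcp_rot: [-180.0, 0.0, 165.9]
ft_force: [1.2, -0.8, 0.1]
finger_gap: 1.0
grip_force: 0.0
```

Run:
```python
from h import *
s=sensors.state(); print(s["tcp_pos"],s["tcp_rot"],s["q"].round(1),s["time_s"])
m=eyes.camera_model("wrist"); print(m)
im,d=eyes.snapshot("wrist"); cv2.imwrite("pics/w1.png",im[...,::-1]); np.save("w1.npy",d); np.save("w1m.npy",m,allow_pickle=True)
for n in["bore_mouth","cradle","bore_floor","brush_grip","pot","plug_grip"]:
    for o in eyes.landmark_of("wrist",n)[:3]: print(n,round(o["confidence"],2),W("wrist",o["location"]).round(4))
```

```text
[ 0.55308813 -0.03447129  0.35096018] [-1.79994379e+02  1.09596812e-02  1.65916795e+02] [ 33.8  15.5 -41.3  92.3  10.5  76.2  67. ] 3.4
{'fx': 325.19226210127806, 'fy': 325.19226210127806, 'cx': 285.74566152323837, 'cy': 209.8756728736214, 'xyz': array([ 0.47215735, -0.01352626,  0.52348364]), 'orientation': array([1.60807618e+02, 5.26861919e-03, 7.60005572e+01])}
bore_mouth 0.82 [0.6344 0.0372 0.1476]
cradle 0.96 [0.6466 0.0388 0.0045]
cradle 0.16 [ 0.5327 -0.2975  0.0635]
bore_floor 0.82 [0.6799 0.029  0.0584]
brush_grip 0.95 [0.4839 0.2956 0.1677]
pot 0.91 [0.422  0.5421 0.0009]
pot 0.73 [0.4665 0.1811 0.001 ]
pot 0.67 [ 4.848e-01  2.940e-01 -2.000e-04]
plug_grip 0.78 [ 0.5347 -0.2948  0.066 ]
```

View pics/w1.png

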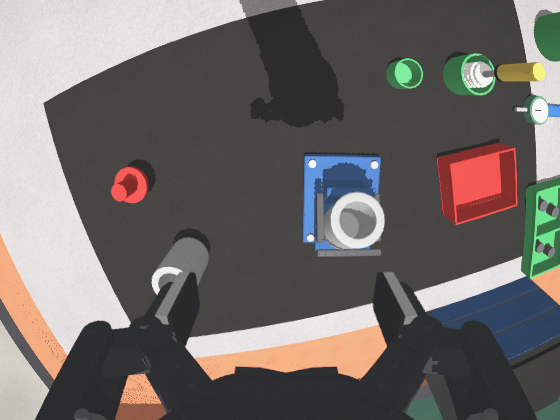

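```bash
cat >> h.py <<'E'
def fcloud(m,d):
    v,u=np.mgrid[:420,:560]; a=(u-m["cx"])/m["fx"]; b=(v-m["cy"])/m["fy"]; th=np.hypot(a,b)+1e-9
    k=np.tan(np.minimum(th,1.5))/th; P=np.stack([a*k*d,b*k*d,d],-1)
    return P@R.from_euler('xyz',m["orientation"],degrees=True).as_matrix().T+np.array(m["xyz"])
def plane_circ(Q,nz,tol=.06):
    best=None
    for it in range(500):
        i=np.random.default_rng(it).choice(len(Q),3,False); n=np.cross(Q[i[1]]-Q[i[0]],Q[i[2]]-Q[i[0]]); n/=np.linalg.norm(n)+1e-12
        n*=np.sign(n[2])
        if abs(n[2]-nz)>tol: continue
        w=abs((Q-Q[i[0]])@n)<.0015
        if best is None or w.sum()>best.sum(): best=w
    K=Q[best]; mm=K.mean(0); v=np.linalg.svd(K-mm)[2]; n=v[2]*np.sign(v[2,2]); L=((K-mm)@v[:2].T).astype(np.float32)
    c,r=cv2.minEnclosingCircle(L); return n,mm+np.array(c)@v[:2],mm,r,len(K)
E
python3 - <<'E'
from h import *
m=np.load("w1m.npy",allow_pickle=True).item(); d=np.load("w1.npy"); P=fcloud(m,d)
im=cv2.imread("pics/w1.png"); hsv=cv2.cvtColor(im,cv2.COLOR_BGR2HSV); H,S,V=[hsv[...,i].astype(int) for i in range(3)]
Q=P[(d>0)&(np.hypot(P[...,0]-.634,P[...,1]-.039)<.055)&(P[...,2]>.12)]
n,c,mm,r,k=plane_circ(Q,.89); print("rim",n.round(3),np.degrees(np.arctan2(n[1],n[0])),c.round(4),mm.round(4),r,k)
b=(d>0)&(H>100)&(H<125)&(S>110)&(P[...,2]<.028)&(P[...,2]>.012)&(np.hypot(P[...,0]-.647,P[...,1]-.038)<.12)
print(cv2.minAreaRect(P[b][:,:2].astype(np.float32)*1000),P[b][:,2].mean())
red=(d>0)&((H<8)|(H>172))&(S>100)&(np.hypot(P[...,0]-.53,P[...,1]+.294)<.05)
for lo,hi in((.076,.09),(.035,.046)):
    Q=P[red&(P[...,2]>lo)&(P[...,2]<hi)]; print(len(Q),(Q.min(0)+Q.max(0))/2)
y=(d>0)&(H>18)&(H<33)&(S>100)&(np.hypot(P[...,0]-.482,P[...,1]-.295)<.06)&(P[...,2]>.1)
for lo,hi in((.12,.145),(.15,.18),(.18,.198),(.198,.21)):
    Q=P[y&(P[...,2]>lo)&(P[...,2]<hi)]; print("brush",len(Q),Q.mean(0).round(4),Q.min(0).round(4),Q.max(0).round(4))
E
```

```text
rim [-0.44   0.11   0.891] 165.9642371060676 [0.6339 0.0392 0.1466] [0.634  0.0382 0.1467] 0.035901930183172226 1220
((647.0825805664062, 36.02161407470703), (124.79946899414062, 147.68421936035156), 76.33125305175781) 0.01959294302075904
228 [ 0.53004611 -0.29559594  0.07993378]
620 [ 0.53031676 -0.29360354  0.04037104]
brush 140 [0.4828 0.2863 0.1352] [0.4712 0.2824 0.1247] [0.4953 0.2952 0.145 ]
brush 237 [0.4829 0.2861 0.1656] [0.4713 0.2816 0.15  ] [0.4954 0.2963 0.1798]
brush 161 [0.4827 0.2858 0.1891] [0.472  0.2815 0.18  ] [0.4937 0.2923 0.1979]
brush 225 [0.4831 0.292  0.2036] [0.4715 0.2825 0.1984] [0.4937 0.3059 0.2075]
```

Emit:
apply_moves(moves="-1 -7 32.8 -7 0; -1 -7 32.8 -7 0; -1 -7 32.8 -7 0; -1 -7 32.8 -7 0; -1 -7 32.8 -7 0; -1 -7 32.8 -7 0; -1 -7 32.8 -7 0; -1 -7 32.8 -12 0; -1 -7 32.8 -16 0; -1 -7 32.8 -19.2 0; -1 -7 32.8 -19.2 0; -1 -7 32.8 -19.2 0; 1 -7 32.8 -19.2 0; 1 -7 32.8 -19.2 0; 1 -7 32.8 -19.2 0; 1 -7 32.8 -19.2 0; 1 -7 32.8 -19.2 0; 1 -7 32.8 -19.2 0")

```text
time_s: 6.0
tcp_pos: [0.4835, 0.294, 0.1595]
tcp_rot: [180.0, 0.1, 166.0]
ft_force: [-0.3, -0.4, 5.6]
finger_gap: 0.249
grip_force: 58.9
```

Emit:
apply_moves(moves="1 0 0 4 0; 1 0 0 9 0; 1 0 0 15 0; 1 0 0 18.5 0; 1 0 0 18.5 0; 1 5 -8.5 18.5 0; 1 9 -15 18.5 0; 1 12 -20 18.5 0; 1 14 -24 18.5 0; 1 15.1 -25.5 18.5 0; 1 15.1 -25.5 18.5 0; 1 15.1 -25.5 18.5 0")

```text
time_s: 7.5
tcp_pos: [0.6331, 0.0392, 0.342]
tcp_rot: [-180.0, -0.2, 166.0]
ft_force: [1.0, 0.1, -1.3]
finger_gap: 0.249
grip_force: 59.3
```

Run:
```python
from h import *
m=eyes.camera_model("wrist"); iw,dw=eyes.snapshot("wrist"); ims,ds=eyes.snapshot("scene"); it,dt=eyes.snapshot("top")
cv2.imwrite("pics/w2.png",iw[...,::-1]); cv2.imwrite("pics/s2.png",cv2.resize(ims[100:300,150:400,::-1],None,fx=3,fy=3,interpolation=2))
P=cloud("scene",ds)
hsv=cv2.cvtColor(ims,cv2.COLOR_RGB2HSV); H,S,V=[hsv[...,i].astype(int) for i in range(3)]
near=(ds>0)&(np.hypot(P[...,0]-.634,P[...,1]-.039)<.07)
w=near&(P[...,2]>.18)&(P[...,2]<.27)&(V>150)
for lo in np.arange(.18,.27,.015):
    Q=P[w&(P[...,2]>lo)&(P[...,2]<lo+.015)]
    if len(Q): print(lo,len(Q),Q.mean(0).round(4),Q.min(0).round(4),Q.max(0).round(4))
print(sensors.state()["time_s"])
```

```text
0.18 19 [0.6474 0.0494 0.1933] [0.6372 0.0307 0.1896] [0.6531 0.0614 0.195 ]
0.195 102 [0.6458 0.0497 0.2028] [0.6222 0.0254 0.1953] [0.654  0.0649 0.2097]
0.21000000000000002 87 [0.6452 0.051  0.2178] [0.6184 0.0271 0.2101] [0.6557 0.0654 0.2245]
0.22500000000000003 103 [0.6445 0.0503 0.2325] [0.6152 0.0252 0.2254] [0.6549 0.0645 0.2398]
0.24000000000000005 107 [0.645  0.0506 0.2478] [0.622  0.026  0.2401] [0.6556 0.0657 0.255 ]
0.25500000000000006 103 [0.6379 0.0465 0.2593] [0.6155 0.0269 0.2552] [0.6535 0.0614 0.2694]
7.65
```

View pics/s2.png

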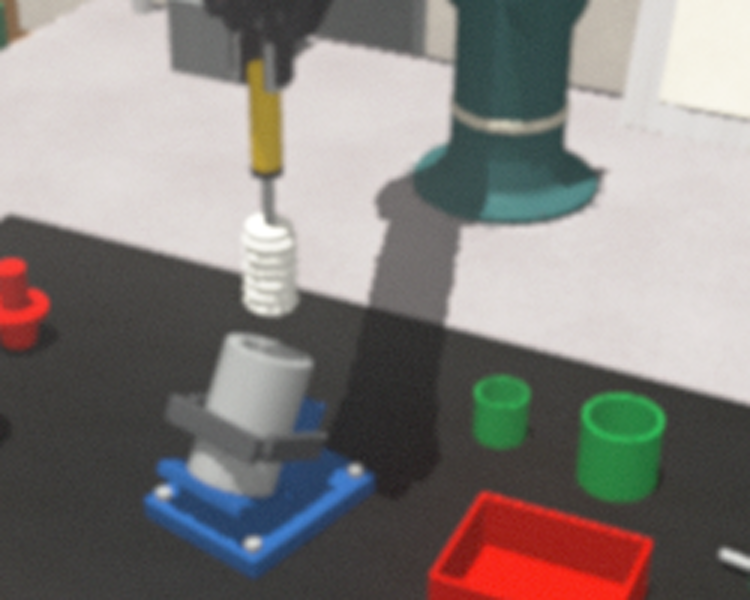

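Emit:
apply_moves(moves="1 0 0 -2.5 0; 1 0 0 -4 0; 1 0 0 -5 0; 1 0 0 -5.5 0; 1 0 0 -5.5 0; 1 -0.6 0.15 -5.6 0; 1 -1.2 0.3 -5.6 0; 1 -2.3 0.6 -5.7 0; 1 -3.5 0.9 -6 0; 1 -4.6 1.1 -6.3 0; 1 -5.7 1.4 -6.7 0; 1 -6.7 1.7 -7.2 0; 1 -6.7 1.7 -7.2 0")

```text
time_s: 9.28
tcp_pos: [0.5662, 0.0558, 0.2713]
tcp_rot: [-180.0, -0.0, 166.0]
ft_force: [2.9, -1.3, -1.2]
finger_gap: 0.251
grip_force: 59.9
```

Run:
```python
from h import *
ims,ds=eyes.snapshot("scene"); print(sensors.state()["ft_force"])
cv2.imwrite("pics/s3.png",cv2.resize(ims[100:300,150:400,::-1],None,fx=3,fy=3,interpolation=2))
```

```text
[ 1.77426158 -0.33132336 -1.15116575]
```

View pics/s3.png

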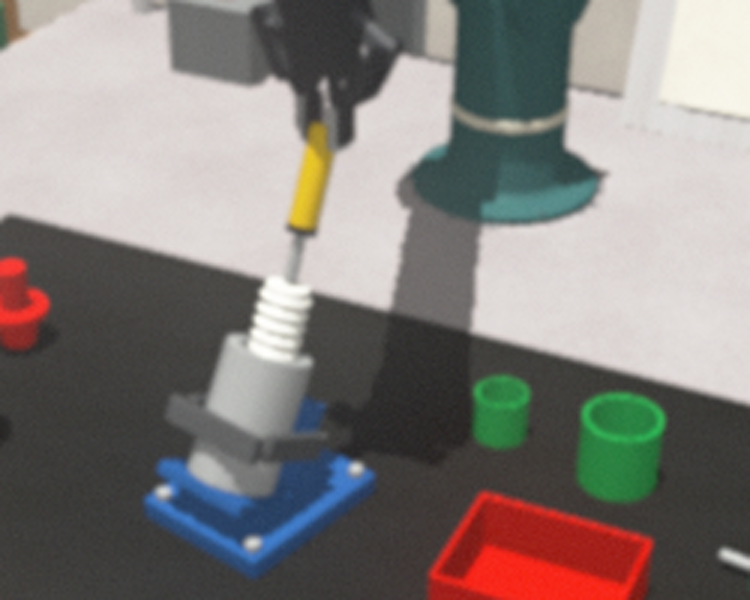

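The crop shows the head tip in the mouth at (280,340) and the brush swung over to the bore's lean. Now the first stroke.

Emit:
apply_moves(moves="1 0.33 -0.08 -0.67 0; 1 0.88 -0.22 -1.78 0; 1 1.54 -0.38 -3.12 0; 1 2.2 -0.55 -4.45 0; 1 2.86 -0.72 -5.79 0; 1 3.3 -0.83 -6.68 0; 1 3.74 -0.94 -7.57 0; 1 3.74 -0.94 -7.57 0; 1 3.74 -0.94 -7.57 0")

```text
time_s: 10.45
tcp_pos: [0.6041, 0.0477, 0.1982]
tcp_rot: [180.0, -0.0, 166.0]
ft_force: [-4.3, 0.6, 13.8]
finger_gap: 0.254
grip_force: 62.9
```

Emit:
apply_moves(moves="1 0.13 -0.03 -0.27 0; 1 0.13 -0.03 -0.27 0; 1 0.26 -0.07 -0.53 0; 1 0.26 -0.07 -0.53 0")

```text
time_s: 10.95
tcp_pos: [0.6061, 0.0496, 0.1983]
tcp_rot: [180.0, 0.1, 166.1]
ft_force: [-18.9, 1.7, 44.3]
finger_gap: 0.253
grip_force: 66.2
```

```bash
cat > hb.py <<'E'
from h import *
a=np.array([-.440,.110,.891]); ax=lambda M:M
for c,M in(("scene",[.6378,.0443,.1471]),("top",[.6315,.0386,.1462])):
    im,d=eyes.snapshot(c); P=cloud(c,d); hsv=cv2.cvtColor(im,cv2.COLOR_RGB2HSV); H,S=[hsv[...,i].astype(int) for i in(0,1)]
    Q=P-np.array(M); t=Q@a; r=np.linalg.norm(Q-t[...,None]*a,axis=-1)
    y=(d>0)&(H>18)&(H<33)&(S>110)&(r<.045)&(t>-.02)
    if y.sum(): q=P[y].mean(0); v=np.linalg.svd(P[y]-q)[2][0]; v*=np.sign(v[2]); print(c,y.sum(),"handle t",np.percentile(t[y],[0,2,5,50,95,100]).round(4),"axis",v.round(3),np.degrees(np.arccos(v@a)).round(1))
    if c=="scene": cv2.imwrite("pics/s4.png",cv2.resize(im[120:270,180:330,::-1],None,fx=4,fy=4,interpolation=2))
s=sensors.state(); print(s["time_s"],s["tcp_pos"],s["ft_force"])
E
python3 hb.py
```

```text
scene 306 handle t [0.0187 0.0213 0.0231 0.0557 0.0967 0.1009] axis [-0.315  0.033  0.949] 9.1
11.05 [0.60613089 0.04962584 0.19830522] [-19.07650473   1.8132782   41.89866743]
```

View pics/s4.png

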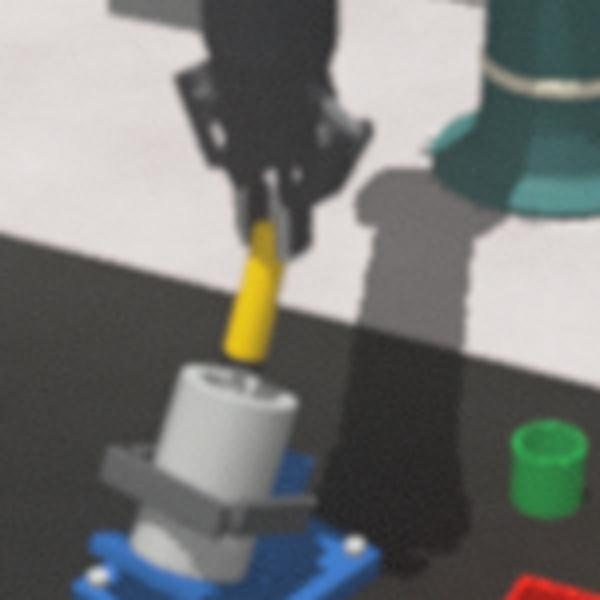

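Emit:
apply_moves(moves="1 -0.2 -0.1 0 0; 1 -0.4 -0.2 -0.1 0; 1 -0.4 -0.2 -0.1 0")

```text
time_s: 11.42
tcp_pos: [0.6025, 0.0481, 0.1969]
tcp_rot: [179.9, 0.1, 166.1]
ft_force: [-16.3, 3.4, 39.6]
finger_gap: 0.255
grip_force: 65.9
```

Emit:
apply_moves(moves="1 -0.4 0.3 1.2 0; 1 -1.2 0.5 3 0; 1 -2 0.75 4.8 0; 1 -2.8 1 6.5 0; 1 -3.5 1.16 7.93 0; 1 -3.5 1.16 7.93 0; 1 -3.5 1.16 7.93 0; 1 -2.6 0.92 6.04 0; 1 -1.7 0.68 4.14 0; 1 -0.76 0.44 2.25 0; 1 -0.22 0.3 1.11 0; 1 0.15 0.2 0.35 0; 1 0.15 0.2 0.35 0; 1 0.15 0.2 0.35 0")

```text
time_s: 13.18
tcp_pos: [0.6048, 0.0491, 0.1956]
tcp_rot: [179.8, 0.0, 166.1]
ft_force: [-4.6, 3.8, 13.1]
finger_gap: 0.256
grip_force: 67.5
```

Emit:
apply_moves(moves="1 0.13 -0.03 -0.27 0; 1 0.26 -0.06 -0.53 0; 1 0.26 -0.06 -0.53 0; 1 0.4 -0.1 -0.8 0; 1 0.4 -0.1 -0.8 0")

```text
time_s: 13.8
tcp_pos: [0.6077, 0.0522, 0.1957]
tcp_rot: [179.8, 0.1, 166.3]
ft_force: [-25.2, 5.6, 59.0]
finger_gap: 0.249
grip_force: 73.4
```

```bash
python3 hb.py
```

```text
scene 297 handle t [0.0194 0.0211 0.0234 0.0549 0.0957 0.1017] axis [-0.32   0.028  0.947] 9.0
13.9 [0.60770395 0.05219189 0.19570624] [-24.63411835   5.25031987  58.41300552]
```

Emit:
apply_moves(moves="1 -0.6 0.2 1.4 0; 1 -1.4 0.4 3 0; 1 -2.2 0.6 4.7 0; 1 -3.1 0.83 6.5 0; 1 -3.92 1.03 8.1 0; 1 -3.92 1.03 8.1 0; 1 -3.92 1.03 8.1 0; 1 -3 0.8 6.2 0; 1 -2.06 0.54 4.26 0; 1 -1.13 0.3 2.33 0; 1 -0.57 0.15 1.17 0; 1 -0.2 0.05 0.4 0; 1 -0.2 0.05 0.4 0; 1 -0.2 0.05 0.4 0")

```text
time_s: 15.65
tcp_pos: [0.6052, 0.0466, 0.1932]
tcp_rot: [-179.9, -0.1, 166.0]
ft_force: [-12.5, 1.6, 29.9]
finger_gap: 0.25
grip_force: 73.4
```

```bash
python3 hb.py
```

```text
scene 294 handle t [0.0199 0.0216 0.0239 0.0551 0.0952 0.1013] axis [-0.339  0.008  0.941] 8.8
15.75 [0.6051525  0.04654006 0.19319046] [-12.07095611   2.51652669  29.96598636]
```

Third stroke is done: the handle stopped at the same depth each time, so the brush is on the floor. Next I draw it out and carry it above the pot.

Emit:
apply_moves(moves="1 -0.6 0.15 1.4 0; 1 -1.5 0.4 3.2 0; 1 -2.5 0.65 5.2 0; 1 -3.5 0.9 7.2 0; 1 -4.5 1.15 9.3 0; 1 -5.4 1.4 11.2 0; 1 -6.05 1.56 12.5 0; 1 -6.05 1.56 14.5 0; 1 -8 5 14.6 0; 1 -11 10 14.6 0; 1 -14 15 14.6 0; 1 -17 20 14.6 0; 1 -19.5 24.5 14.6 0; 1 -21 27 14.6 0; 1 -21 27 14.6 0; 1 -21 27 14.6 0")

```text
time_s: 17.75
tcp_pos: [0.397, 0.314, 0.3352]
tcp_rot: [-179.9, -0.0, 165.9]
ft_force: [0.4, -0.5, -0.0]
finger_gap: 0.249
grip_force: 70.0
```

Run:
```python
from h import *
g=np.array(sensors.state()["tcp_pos"])+[0,0,.011]; print(g)
for c in("scene","top"):
    im,d=eyes.snapshot(c); P=cloud(c,d); hsv=cv2.cvtColor(im,cv2.COLOR_RGB2HSV); H,S,V=[hsv[...,i].astype(int) for i in(0,1,2)]
    n=(d>0)&(np.hypot(P[...,0]-g[0],P[...,1]-g[1])<.14)&(P[...,2]>.13)
    y=n&(H>18)&(H<33)&(S>110); w=n&(S<60)&(V>140)&(P[...,2]<.30)
    for k,m in(("y",y),("w",w)):
        if m.sum()>10: Q=P[m]; print(c,k,m.sum(),Q.mean(0).round(4),Q.min(0).round(3),Q.max(0).round(3))
    if c=="scene": cv2.imwrite("pics/s5.png",cv2.resize(im[90:290,280:480,::-1],None,fx=3,fy=3,interpolation=2))
```

```text
[0.39695044 0.31396932 0.34620588]
scene y 303 [0.4161 0.3142 0.3483] [0.392 0.3   0.31 ] [0.434 0.326 0.387]
scene w 547 [0.4558 0.3063 0.2402] [0.422 0.283 0.198] [0.478 0.325 0.297]
top y 122 [0.4157 0.3039 0.3358] [0.403 0.295 0.308] [0.429 0.317 0.368]
top w 302 [0.4464 0.2948 0.2472] [0.419 0.276 0.201] [0.47  0.321 0.272]
```

View pics/s5.png

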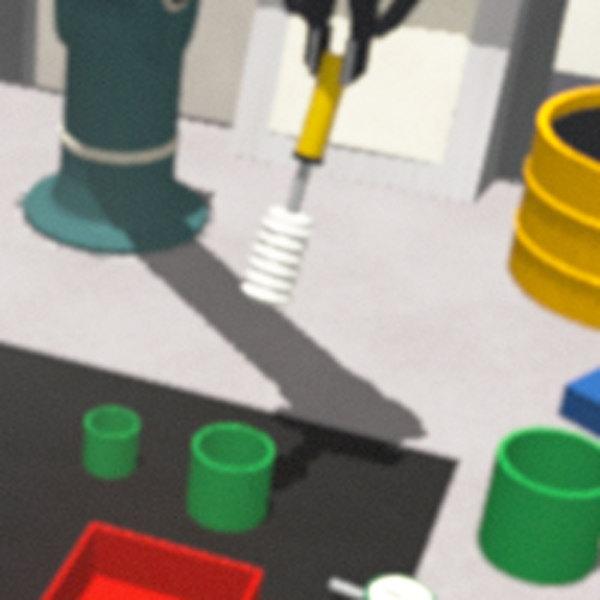

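The crop shows the brush tilted, about 25 degrees, held at (335,60) above the middle pot (230,480). I lower it in at that tilt, then swing it upright against the pot wall.

Emit:
apply_moves(moves="1 0 0 -4 0; 1 0 0 -8 0; 1 0 0 -10.7 0; 1 0.5 -0.13 -11.7 0; 1 1 -0.26 -12.5 0; 1 1.6 -0.4 -13.5 0; 1 2.07 -0.54 -14.35 0; 1 2.07 -0.54 -14.35 0; 1 2.9 -0.75 -14.2 0; 1 3.67 -0.95 -14.05 0; 1 4.6 -1.2 -14.05 0; 1 5.5 -1.4 -14 0; 1 6.4 -1.6 -14.1 0; 1 7.2 -1.84 -14.2 0; 1 8 -2 -14.4 0; 1 8.65 -2.2 -14.65 0; 1 9.3 -2.36 -15.2 0; 1 9.3 -2.36 -15.2 0")

```text
time_s: 20.1
tcp_pos: [0.4901, 0.2907, 0.1825]
tcp_rot: [-180.0, -0.0, 165.9]
ft_force: [-2.2, 0.5, -2.0]
finger_gap: 0.252
grip_force: 81.1
```

Emit:
apply_moves(moves="1 -0.2 0.05 -0.7 0; 1 -0.4 0.1 -1.35 0; 1 -0.55 0.17 -1.9 0; 1 -0.55 0.17 -2.2 0; 1 -0.55 0.17 -2.2 0")

```text
time_s: 20.72
tcp_pos: [0.4843, 0.2931, 0.1612]
tcp_rot: [180.0, 0.0, 166.0]
ft_force: [-0.6, -0.9, -0.7]
finger_gap: 0.255
grip_force: 81.1
```

Run:
```python
from h import *
im,d=eyes.snapshot("scene")
P=cloud("scene",d); hsv=cv2.cvtColor(im,cv2.COLOR_RGB2HSV); H,S,V=[hsv[...,i].astype(int) for i in(0,1,2)]
y=(d>0)&(np.hypot(P[...,0]-.483,P[...,1]-.2935)<.08)&(P[...,2]>.1)&(H>18)&(H<33)&(S>110); Q=P[y]
print(len(Q),Q.min(0).round(4),Q.max(0).round(4)); v=np.linalg.svd(Q-Q.mean(0))[2][0]; print(v)
```

```text
241 [0.4743 0.2837 0.1349] [0.5032 0.3076 0.2194]
[-0.09709301 -0.06317007  0.99326859]
```

Emit:
apply_moves(moves="1 0 0 -0.4 0; 1 0 0 -0.8 0; 1 0 0 -1.1 0; 1 0 0 -1.3 0; 1 0 0 -1.3 0")

```text
time_s: 21.4
tcp_pos: [0.4856, 0.2938, 0.151]
tcp_rot: [179.9, 0.2, 166.0]
ft_force: [-0.5, -1.8, 15.7]
finger_gap: 0.249
grip_force: 83.3
```

Emit:
apply_moves(moves="1 0 0 0.2 0; -1 0 0 0.2 0; -1 0 0 0.2 0; -1 0 0 0.2 0; -1 0 0 0.2 0; -1 0 0 4 0; -1 0 0 10 0; -1 0 0 15 0; -1 0 0 17 0; -1 0 0 17 0")

```text
time_s: 22.65
tcp_pos: [0.4846, 0.2937, 0.3198]
tcp_rot: [179.9, 0.1, 166.0]
ft_force: [-0.2, -0.6, 0.3]
finger_gap: 0.999
grip_force: 0.0
```

```bash
cat > chk.py <<'E'
from h import *
s=sensors.state(); print(s["time_s"],s["tcp_pos"],s["q"].round(0))
for c in("scene","top"):
    im,d=eyes.snapshot(c)
    P=cloud(c,d); hsv=cv2.cvtColor(im,cv2.COLOR_RGB2HSV); H,S,V=[hsv[...,i].astype(int) for i in(0,1,2)]
    y=(d>0)&(np.hypot(P[...,0]-.483,P[...,1]-.2935)<.08)&(P[...,2]>.1)&(P[...,2]<.25)&(H>18)&(H<33)&(S>110); Q=P[y]
    print(c,len(Q),Q.min(0).round(4),Q.max(0).round(4)); v=np.linalg.svd(Q-Q.mean(0))[2][0]; print(v)
    if c=="scene": cv2.imwrite("pics/s6.png",im[100:320,100:480,::-1].repeat(2,0).repeat(2,1))
E
python3 chk.py
```

```text
22.65 [0.48463214 0.29369975 0.31979296] [  5.  21. -51.  93.  17.  74.  27.]
scene 295 [0.482  0.2818 0.1227] [0.5096 0.3049 0.2064]
[-0.04645394 -0.01954591  0.99872919]
top 20 [0.4893 0.2791 0.1324] [0.4996 0.2944 0.2062]
[-0.06784784 -0.12348756 -0.99002399]
```

View pics/s6.png

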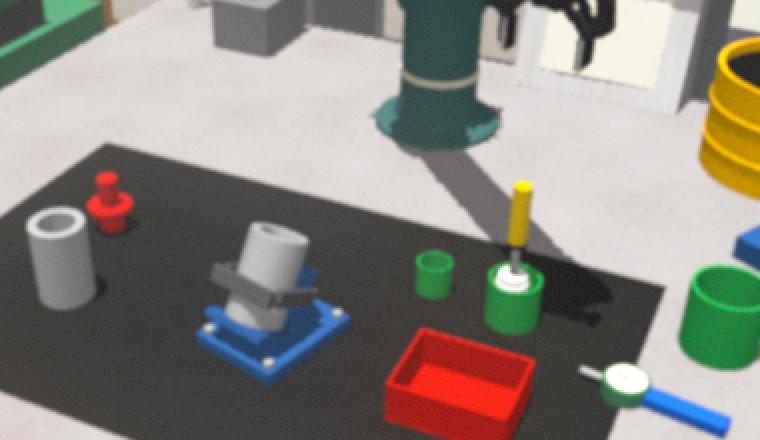

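The crop shows the brush upright in its pot again at (515,260). Next, the plug.

Emit:
apply_moves(moves="-1 1 -6 0 0; -1 2.5 -25 -2 0; -1 4.6 -58.7 -9 0; -1 4.6 -58.7 -9 0; -1 4.6 -58.7 -9 0; -1 4.6 -58.7 -9 0; -1 4.6 -58.7 -9 0; -1 4.6 -58.7 -9 0; -1 4.6 -58.7 -9 0; -1 4.6 -58.7 -9 0; -1 4.6 -58.7 -9 0; -1 4.6 -58.7 -9 0; -1 4.6 -58.7 -9 0")

```text
time_s: 24.38
tcp_pos: [0.5304, -0.292, 0.2283]
tcp_rot: [180.0, -0.0, 166.1]
ft_force: [0.9, -0.4, -0.6]
finger_gap: 0.999
grip_force: 0.0
```

Run:
```python
from h import *
s=sensors.state(); print(s["time_s"],s["tcp_pos"],s["q"].round(0))
m=eyes.camera_model("wrist"); im,d=eyes.snapshot("wrist"); P=fcloud(m,d); hsv=cv2.cvtColor(im,cv2.COLOR_RGB2HSV); H,S=[hsv[...,i].astype(int) for i in(0,1)]
red=(d>0)&((H<8)|(H>172))&(S>100)&(np.hypot(P[...,0]-.53,P[...,1]+.294)<.05)
for lo,hi in((.076,.09),(.035,.046)):
    Q=P[red&(P[...,2]>lo)&(P[...,2]<hi)]; print(len(Q),(Q.min(0)+Q.max(0))/2,Q.max(0)-Q.min(0))
```

```text
24.375 [ 0.53039139 -0.29200669  0.22834216] [ 54.  26. -38.  95.  17.  65.  88.]
584 [ 0.52973437 -0.29583665  0.07991075] [0.02707035 0.02765602 0.00756444]
1505 [ 0.52949168 -0.29620411  0.04059731] [0.06176238 0.06191314 0.01079974]
```

Emit:
apply_moves(moves="-1 0 -0.25 -5 0; -1 0 -0.25 -10 0; -1 0 -0.25 -14 0; -1 0 -0.25 -16.2 0; -1 0 -0.25 -17.2 0; -1 0 -0.25 -17.2 0; -1 0 -0.25 -17.2 0; 1 0 -0.25 -17.2 0; 1 0 -0.25 -17.2 0; 1 0 -0.25 -17.2 0; 1 0 -0.25 -17.2 0; 1 0 -0.25 -17.2 0; 1 0 -0.25 -17.2 0; 1 0 -0.25 -15 0; 1 0 -0.25 -10 0; 1 0 -0.25 -4 0; 1 0 -0.25 0 0; 1 0 -0.25 3 0; 1 0 -0.25 3 0")

```text
time_s: 26.8
tcp_pos: [0.5318, -0.2966, 0.2629]
tcp_rot: [-179.9, 0.4, 166.0]
ft_force: [0.3, -1.0, 0.4]
finger_gap: -0.001
grip_force: 0.0
```

Run:
```python
from h import *
im,d=eyes.snapshot("scene"); P=cloud("scene",d); hsv=cv2.cvtColor(im,cv2.COLOR_RGB2HSV); H,S=[hsv[...,i].astype(int) for i in(0,1)]
red=(d>0)&((H<8)|(H>172))&(S>110)&(P[...,1]<-.15)&(P[...,0]>.35)&(P[...,0]<.8)
print(red.sum(),P[red].min(0),P[red].max(0))
for lo,hi in((.076,.09),(.035,.046)):
    Q=P[red&(P[...,2]>lo)&(P[...,2]<hi)]; print(len(Q),(Q.min(0)+Q.max(0))/2 if len(Q) else 0)
m=eyes.camera_model("wrist"); im,d=eyes.snapshot("wrist"); P=fcloud(m,d); hsv=cv2.cvtColor(im,cv2.COLOR_RGB2HSV); H,S=[hsv[...,i].astype(int) for i in(0,1)]
red=(d>0)&((H<8)|(H>172))&(S>100)&(P[...,1]<-.15)&(P[...,0]>.35)&(P[...,0]<.8)&(P[...,2]>-.01)
print(red.sum(),P[red].min(0),P[red].max(0))
for lo,hi in((.076,.09),(.035,.046)):
    Q=P[red&(P[...,2]>lo)&(P[...,2]<hi)]; print(len(Q),(Q.min(0)+Q.max(0))/2 if len(Q) else 0)
cv2.imwrite("pics/w7.png",im[...,::-1])
```

```text
530 [ 0.39204661 -1.09948707 -0.76189647] [ 0.79686299 -0.16071312  0.08554954]
57 [ 0.53164823 -0.29257448  0.08078957]
171 [ 0.52899262 -0.29219288  0.03994674]
2027 [ 0.49843814 -0.35209121 -0.00132477] [ 0.57285634 -0.23853141  0.3789433 ]
487 [ 0.52963635 -0.29613501  0.08029406]
1346 [ 0.52912079 -0.29614045  0.04036591]
```

View pics/w7.png

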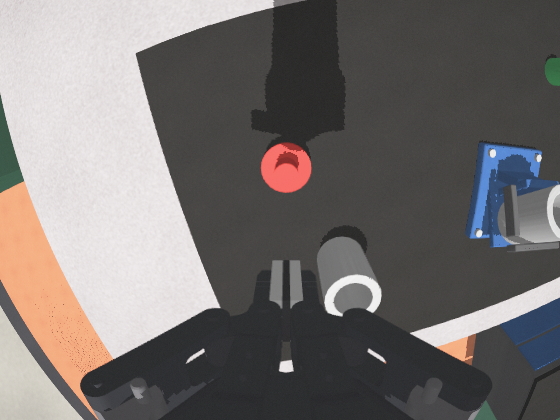

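The plug still stands undisturbed at (286,165) and the fingers shut on nothing. I'll repeat the descent in separate, checked steps.

Emit:
apply_moves(moves="-1 0 0 0 0; -1 0 0 0 0; -1 0 0 0 0; -1 0 0 -2 0; -1 0 0 -6 0; -1 0 0 -10 0; -1 0 0 -14 0; -1 0 0 -17.5 0; -1 0 0 -19.5 0; -1 0 0 -20.2 0; -1 0 0 -20.2 0; -1 0 0 -20.2 0")

```text
time_s: 28.4
tcp_pos: [0.531, -0.2968, 0.0577]
tcp_rot: [-180.0, 0.1, 166.0]
ft_force: [0.5, 0.1, -0.4]
finger_gap: 1.004
grip_force: 0.0
```

Run:
```python
from h import *
m=eyes.camera_model("wrist"); im,d=eyes.snapshot("wrist"); cv2.imwrite("pics/w8.png",im[...,::-1])
```

Emit:
apply_moves(moves="1 0 0 0 0; 1 0 0 0 0; 1 0 0 0 0; 1 0 0 0 0; 1 0 0 0 0; 1 0 0 0 0; 1 0 0 0 0; 1 0 0 0 0")

```text
time_s: 29.45
tcp_pos: [0.5301, -0.2963, 0.0564]
tcp_rot: [180.0, -0.0, 166.0]
ft_force: [-0.7, -0.8, -0.1]
finger_gap: 0.001
grip_force: 0.0
```

```bash
cat > pl.py <<'E'
from h import *
for c in("wrist","scene","top"):
    m=eyes.camera_model(c); im,d=eyes.snapshot(c); P=fcloud(m,d) if c=="wrist" else cloud(c,d); hsv=cv2.cvtColor(im,cv2.COLOR_RGB2HSV); H,S=[hsv[...,i].astype(int) for i in(0,1)]
    red=(d>0)&((H<8)|(H>172))&(S>110)&(np.hypot(P[...,0]-.53,P[...,1]+.295)<.15)&(P[...,2]>0.002)
    for lo,hi in((.076,.09),(.048,.074),(.035,.046)):
        Q=P[red&(P[...,2]>lo)&(P[...,2]<hi)]; print(c,len(Q),((Q.min(0)+Q.max(0))/2).round(4) if len(Q) else 0,(Q.max(0)-Q.min(0)).round(4) if len(Q) else 0)
    for n in("plug_grip","plug"):
        for o in eyes.landmark_of(c,n)[:2]: print(n,round(o["confidence"],2),W(c,o["location"]).round(3))
    g=(d>0)&(np.hypot(P[...,0]-.53,P[...,1]+.296)<.06)&(P[...,2]>.042)&(S<70)
    print("dark",g.sum(),P[g].min(0).round(3) if g.sum() else 0, P[g].max(0).round(3) if g.sum() else 0)
s=sensors.state(); print(s)
E
python3 pl.py
```

```text
wrist 1071 [ 0.5249 -0.2954  0.0796] [0.0197 0.0273 0.0072]
wrist 795 [ 0.5224 -0.295   0.061 ] [0.0151 0.0266 0.0259]
wrist 4343 [ 0.5283 -0.2958  0.0404] [0.0598 0.0617 0.0108]
plug_grip 0.91 [ 0.53  -0.298  0.065]
plug 0.62 [ 0.528 -0.295 -0.006]
dark 38112 [ 0.503 -0.354  0.089] [ 0.552 -0.236  0.187]
scene 40 [ 0.5316 -0.2885  0.0804] [0.027  0.0245 0.0081]
scene 80 [ 0.5331 -0.2905  0.0611] [0.0283 0.0277 0.0251]
scene 171 [ 0.5323 -0.2919  0.0405] [0.0657 0.0636 0.0109]
plug_grip 0.62 [ 0.529 -0.292  0.068]
plug 0.6 [ 0.533 -0.291  0.001]
dark 2965 [ 0.478 -0.355  0.088] [ 0.577 -0.236  0.493]
top 18 [ 0.5201 -0.2916  0.081 ] [0.012  0.0177 0.0073]
top 23 [ 0.524  -0.2854  0.0605] [0.0187 0.0105 0.0236]
top 154 [ 0.5265 -0.2942  0.0404] [0.0583 0.0587 0.0108]
plug_grip 0.46 [ 0.527 -0.3    0.071]
plug 0.68 [ 0.525 -0.294 -0.   ]
plug 0.6 [ 0.526 -0.301  0.07 ]
dark 1276 [ 0.476 -0.342  0.09 ] [ 0.576 -0.237  0.488]
{'time_s': 29.9, 'q': array([ 49.74706526,  37.56719355, -32.14457882, 102.15821989,
        25.96517325,  47.805737  ,  81.12669985]), 'qd': array([-0.04771169,  0.0426384 , -0.08495994, -0.0551424 ,  0.08323091,
        0.03790025,  0.03082085]), 'tau': array([-2.31266023e-05, -5.32390273e+01, -8.89573306e+00, -1.90938985e+01,
        9.49352514e-03,  9.90967419e-04,  9.82992503e-06]), 'tcp_pos': array([ 0.53010669, -0.29640793,  0.05640585]), 'tcp_rot': array([1.79999538e+02, 4.28053993e-03, 1.65967059e+02]), 'ft_force': array([ 0.43365984, -0.11904381, -0.56965563]), 'moment': array([ 0.02315594, -0.02762129, -0.00032107]), 'grip_force': 0.0, 'finger_gap': 0.0006480138350878937}
```

Run:
```python
from h import *
t=np.array(sensors.state()["tcp_pos"]); print(t)
for c in("wrist","scene","top"):
    m=eyes.camera_model(c); im,d=eyes.snapshot(c); P=fcloud(m,d) if c=="wrist" else cloud(c,d); hsv=cv2.cvtColor(im,cv2.COLOR_RGB2HSV); H,S=[hsv[...,i].astype(int) for i in(0,1)]
    n=(d>0)&(np.hypot(P[...,0]-t[0],P[...,1]-t[1])<.05)&(P[...,2]>.046)&~(((H<8)|(H>172))&(S>90))
    z=P[...,2][n]; print(c,n.sum(),np.histogram(z,bins=np.arange(.04,.2,.01)))
    for hi in(.095,.105,.12):
        Q=P[n&(P[...,2]<hi)]
        if len(Q): print(hi,len(Q),Q.mean(0).round(4),Q.min(0).round(4),Q.max(0).round(4))
```

```text
[ 0.53010669 -0.29640793  0.05640585]
wrist 34539 (array([   0,    0,    0,    0,   19,  445,  705,  767,  945, 3121, 5478,
       5523, 6758, 8222, 2556]), array([0.04, 0.05, 0.06, 0.07, 0.08, 0.09, 0.1 , 0.11, 0.12, 0.13, 0.14,
       0.15, 0.16, 0.17, 0.18, 0.19]))
0.095 175 [ 0.5217 -0.2937  0.0925] [ 0.5187 -0.3085  0.0813] [ 0.5347 -0.2827  0.095 ]
0.105 797 [ 0.5226 -0.2936  0.0985] [ 0.5187 -0.3085  0.0813] [ 0.5347 -0.2809  0.105 ]
0.12 1936 [ 0.5226 -0.2937  0.1067] [ 0.5187 -0.3085  0.0813] [ 0.5347 -0.2809  0.12  ]
scene 3734 (array([ 0,  0,  0,  0,  4, 25, 31, 31, 22, 58, 59, 70, 67, 77, 77]), array([0.04, 0.05, 0.06, 0.07, 0.08, 0.09, 0.1 , 0.11, 0.12, 0.13, 0.14,
       0.15, 0.16, 0.17, 0.18, 0.19]))
0.095 11 [ 0.5383 -0.2917  0.091 ] [ 0.5295 -0.3005  0.0865] [ 0.5446 -0.2852  0.0936]
0.105 41 [ 0.5374 -0.289   0.097 ] [ 0.5268 -0.3086  0.0865] [ 0.545  -0.2784  0.1042]
0.12 91 [ 0.5378 -0.2879  0.1053] [ 0.5265 -0.3086  0.0865] [ 0.545  -0.2762  0.1197]
top 2530 (array([ 0,  0,  0,  0,  0,  2,  3,  1,  0,  5, 14, 12,  5, 18, 16]), array([0.04, 0.05, 0.06, 0.07, 0.08, 0.09, 0.1 , 0.11, 0.12, 0.13, 0.14,
       0.15, 0.16, 0.17, 0.18, 0.19]))
0.095 1 [ 0.5226 -0.2883  0.0921] [ 0.5226 -0.2883  0.0921] [ 0.5226 -0.2883  0.0921]
0.105 3 [ 0.5214 -0.2896  0.0963] [ 0.5193 -0.291   0.0921] [ 0.5226 -0.2883  0.1002]
0.12 6 [ 0.5216 -0.289   0.1031] [ 0.5191 -0.2914  0.0921] [ 0.5243 -0.2847  0.1171]
```

Depth shows the shut fingertips really at z ≈ 0.089, about 40 mm above what the reported TCP implies. That puts them just over the knob, so I go 4 cm lower.

Emit:
apply_moves(moves="-1 0 0 2 0; -1 0 0 2 0; -1 0 0 2 0; -1 0 0 2 0; -1 0 0 2 0; -1 0 0 0 0; -1 0 0 -2 0; -1 0 0 -3 0; -1 0 0 -4 0; -1 0 0 -4 0; -1 0 0 -4 0; 1 0 0 -4 0; 1 0 0 -4 0; 1 0 0 -4 0; 1 0 0 -4 0; 1 0 0 -4 0; 1 0 0 -4 0; 1 0 0 -4 0")

```text
time_s: 32.3
tcp_pos: [0.5305, -0.2966, 0.0168]
tcp_rot: [-180.0, 0.0, 166.0]
ft_force: [-0.3, 0.1, 4.6]
finger_gap: 0.313
grip_force: 59.0
```

Emit:
apply_moves(moves="1 0 0 3 0; 1 0 0 8 0; 1 0 0 14 0; 1 0 0 19 0; 1 1 3 20 0; 1 2.5 8 20 0; 1 4 13 20 0; 1 5.6 18 20 0; 1 7.1 23 20 0; 1 8.7 28 20 0; 1 9.8 31.5 20 0; 1 10.4 33.5 20 0; 1 10.4 33.5 20 0; 1 10.4 33.5 20 0")

```text
time_s: 34.05
tcp_pos: [0.6339, 0.0362, 0.2159]
tcp_rot: [-179.9, -0.0, 165.8]
ft_force: [-0.1, -0.5, -1.3]
finger_gap: 0.314
grip_force: 59.2
```

```bash
cat > pv.py <<'E'
from h import *
s=sensors.state(); g=np.array(s["tcp_pos"]); print(s["time_s"],g)
a=np.array([-.440,.110,.891])
for c,M in(("scene",[.6378,.0443,.1471]),("top",[.6315,.0386,.1462]),("wrist",[.6339,.0392,.1466])):
    m=eyes.camera_model(c); im,d=eyes.snapshot(c); P=fcloud(m,d) if c=="wrist" else cloud(c,d); hsv=cv2.cvtColor(im,cv2.COLOR_RGB2HSV); H,S=[hsv[...,i].astype(int) for i in(0,1)]
    red=(d>0)&((H<8)|(H>172))&(S>110)&(np.hypot(P[...,0]-.634,P[...,1]-.039)<.1)&(P[...,2]>.1); Q=P[red]
    if len(Q)>5:
        t=(Q-M)@a; print(c,len(Q),Q.min(0).round(4),Q.max(0).round(4),"t",np.percentile(t,[0,5,50,95,100]).round(4))
        if c!="scene": 
            n,cc,mm,r,k=plane_circ(Q,.92,.1); print("   flange plane",n.round(3),cc.round(4),r,k,"t",((cc-M)@a).round(4),"dev deg",np.degrees(np.arccos(n@a/np.linalg.norm(a))).round(1))
E
python3 pv.py
```

```text
34.05 [0.63386933 0.03623659 0.21591434]
scene 474 [0.6105 0.0087 0.1977] [0.6665 0.07   0.2844] t [0.0399 0.0479 0.0768 0.1166 0.123 ]
top 153 [0.5954 0.0177 0.2338] [0.6403 0.0675 0.3891] t [0.0806 0.084  0.0918 0.2273 0.2326]
   flange plane [-0.026  0.026  0.999] [0.6248 0.0407 0.2392] 0.027830589562654495 80 t 0.086 dev deg 25.2
wrist 9844 [ 0.6021 -0.0224  0.231 ] [0.6482 0.0765 0.3442] t [0.0783 0.0844 0.0959 0.1238 0.1807]
   flange plane [-0.002  0.002  1.   ] [0.6331 0.0371 0.239 ] 0.0311308391392231 4243 t 0.0824 dev deg 26.8
```

Emit:
apply_moves(moves="1 0 0 -2 0; 1 0 0 -4 0; 1 0 0 -5.5 0; 1 0 0 -6.3 0; 1 0 0 -6.3 0; 1 -0.5 0.13 -6.35 0; 1 -1 0.26 -6.4 0; 1 -1.5 0.38 -6.6 0; 1 -2 0.5 -6.75 0; 1 -2.5 0.63 -7.2 0; 1 -2.9 0.72 -7.65 0; 1 -2.9 0.72 -7.65 0")

```text
time_s: 35.7
tcp_pos: [0.619, 0.0434, 0.1533]
tcp_rot: [179.8, 1.9, 165.8]
ft_force: [7.1, -7.8, 45.3]
finger_gap: 0.313
grip_force: 63.9
```

```bash
python3 pv.py
```

```text
35.7 [0.61897288 0.04339726 0.15332708]
scene 455 [0.5914 0.0168 0.1418] [0.6521 0.0783 0.4438] t [-0.0011  0.0051  0.0309  0.0706  0.2641]
top 67 [0.5766 0.0399 0.1707] [0.6206 0.0791 0.3324] t [0.0341 0.0362 0.0433 0.182  0.188 ]
   flange plane [-0.036  0.035  0.999] [0.6043 0.0563 0.1749] 0.023207077756524086 34 t 0.0395 dev deg 24.5
wrist 9745 [ 0.5868 -0.013   0.1008] [0.656  0.0748 0.221 ] t [-0.056   0.036   0.047   0.0759  0.0792]
   flange plane [-0.053  0.013  0.999] [0.6178 0.044  0.1764] 0.031067484989762306 4217 t 0.0341 dev deg 23.9
```

Numbers show the plug's lower end came to rest on the low side of the rim, having started too shallow. I lift it, re-enter deeper, and let the flange and bore wall turn it.

Emit:
apply_moves(moves="1 0.5 0 2.5 0; 1 1 -0.2 5 0; 1 3.05 -0.76 5 0; 1 3.05 -0.76 5 0; 1 3.05 -0.76 3.5 0; 1 3.05 -0.76 2 0; 1 3.05 -0.76 1.2 0; 1 3.05 -0.76 0.86 0; 1 3.05 -0.76 0.86 0; 1 3.05 -0.76 0.86 0")

```text
time_s: 37.1
tcp_pos: [0.6344, 0.0386, 0.148]
tcp_rot: [-180.0, -0.1, 166.0]
ft_force: [-3.8, 0.6, -2.2]
finger_gap: 0.313
grip_force: 59.2
```

```bash
python3 pv.py
```

```text
37.1 [0.63442102 0.03856012 0.14803054]
scene 377 [0.6042 0.0113 0.1473] [0.669  0.0736 0.2152] t [0.0028 0.0071 0.0214 0.0573 0.0623]
top 125 [0.5702 0.0203 0.1649] [0.641  0.0706 0.476 ] t [0.0194 0.0233 0.0299 0.1662 0.3226]
   flange plane [ 0.054 -0.031  0.998] [0.6245 0.0435 0.1697] 0.02862328477203846 61 t 0.0246 dev deg 30.4
wrist 9729 [ 0.6032 -0.014   0.1044] [0.6662 0.0712 0.2158] t [-0.0568  0.0237  0.035   0.0631  0.0664]
   flange plane [-0.02   0.006  1.   ] [0.634  0.0392 0.1711] 0.03115089051425457 4190 t 0.0218 dev deg 25.8
```

Emit:
apply_moves(moves="1 -0.28 0.07 -0.13 0; 1 -0.56 0.14 -0.27 0; 1 -0.75 0.18 -0.42 0; 1 -0.93 0.23 -0.56 0; 1 -1.1 0.27 -0.75 0; 1 -1.24 0.31 -0.93 0; 1 -1.24 0.31 -0.93 0")

```text
time_s: 38.12
tcp_pos: [0.6303, 0.0401, 0.1439]
tcp_rot: [179.8, 0.9, 165.9]
ft_force: [7.8, -2.9, 11.1]
finger_gap: 0.311
grip_force: 60.6
```

```bash
python3 pv.py
```

```text
38.125 [0.63030153 0.04007061 0.1439239 ]
scene 373 [0.6009 0.0127 0.1456] [0.6637 0.0742 0.2127] t [0.0032 0.0064 0.0205 0.0566 0.0614]
top 96 [0.5674 0.0283 0.1591] [0.637  0.0738 0.467 ] t [0.0125 0.0216 0.0289 0.1688 0.3163]
   flange plane [-0.086  0.039  0.996] [0.6178 0.0488 0.1668] 0.02562129497528076 47 t 0.0255 dev deg 21.7
wrist 9547 [ 0.5993 -0.0122  0.1019] [0.6605 0.0711 0.2661] t [-0.0567  0.022   0.0335  0.0618  0.1125]
   flange plane [-0.058  0.013  0.998] [0.63   0.0408 0.1669] 0.030919155105948448 4097 t 0.02 dev deg 23.6
```

Emit:
apply_moves(moves="1 -0.3 0.07 -0.2 0; 1 -0.6 0.14 -0.4 0; 1 -0.9 0.22 -0.6 0; 1 -1.2 0.3 -0.8 0; 1 -1.5 0.37 -1 0; 1 -1.5 0.37 -1 0")

```text
time_s: 39.02
tcp_pos: [0.6161, 0.0443, 0.1343]
tcp_rot: [179.8, 1.0, 165.9]
ft_force: [8.4, -2.4, 12.3]
finger_gap: 0.308
grip_force: 63.6
```

```bash
python3 pv.py
```

```text
39.025 [0.6160611  0.0442785  0.13426521]
scene 350 [0.6    0.0145 0.1499] [0.6582 0.0764 0.4482] t [-1.000e-04  7.100e-03  1.810e-02  5.640e-02  2.578e-01]
top 14 [0.58   0.0604 0.1499] [0.6124 0.0759 0.315 ] t [0.0177 0.0185 0.1574 0.1727 0.1755]Traceback (most recent call last):
  File "pv.py", line 10, in <module>
    n,cc,mm,r,k=plane_circ(Q,.92,.1); print("   flange plane",n.round(3),cc.round(4),r,k,"t",((cc-M)@a).round(4),"dev deg",np.degrees(np.arccos(n@a/np.linalg.norm(a))).round(1))
                ~~~~~~~~~~^^^^^^^^^^
  File "h.py", line 23, in plane_circ
    K=Q[best]; mm=K.mean(0); v=np.linalg.svd(K-mm)[2]; n=v[2]*np.sign(v[2,2]); L=((K-mm)@v[:2].T).astype(np.float32)
                                                         ~^^^
IndexError: index 2 is out of bounds for axis 0 with size 1
```

It is pivoting now. I drop the top camera and look with the wrist only.

```bash
sed -i 's/("top",\[.6315,.0386,.1462\]),//' pv.py; python3 pv.py
```

```text
39.125 [0.61608494 0.04423976 0.13425972]
scene 352 [0.6026 0.0169 0.1496] [0.6587 0.0766 0.449 ] t [0.0003 0.0065 0.018  0.0566 0.2578]
wrist 7371 [0.5955 0.0148 0.1371] [0.6529 0.0732 0.2591] t [-0.0006  0.0179  0.0491  0.0594  0.1135]
   flange plane [-0.302  0.073  0.951] [0.6128 0.0457 0.2001] 0.014445433393120766 3356 t 0.0577 dev deg 8.9
```

Emit:
apply_moves(moves="1 0 0 -0.3 0; 1 0 0 -0.6 0; 1 0.1 0 -0.9 0; 1 0.1 0 -1.2 0; 1 0.1 0 -1.2 0")

```text
time_s: 39.85
tcp_pos: [0.6144, 0.0449, 0.1231]
tcp_rot: [179.9, 0.7, 165.9]
ft_force: [-1.8, -3.3, 23.0]
finger_gap: 0.315
grip_force: 67.8
```

```bash
python3 pv.py
```

```text
39.85 [0.61439064 0.04490176 0.1230984 ]
scene 302 [0.6043 0.0127 0.1389] [0.66   0.0762 0.2017] t [0.0024 0.0044 0.0126 0.0496 0.0531]
wrist 6824 [0.5965 0.0184 0.134 ] [0.656  0.0716 0.1969] t [-0.0009  0.0073  0.0491  0.0509  0.0523]
   flange plane [-0.441  0.111  0.89 ] [0.6095 0.0467 0.1898] 0.014333358034491539 3554 t 0.0501 dev deg 0.1
```

Emit:
apply_moves(moves="1 0.2 -0.1 0.05 0; 1 0.4 -0.2 0.1 0; 1 0.4 -0.2 0.1 0")

```text
time_s: 40.33
tcp_pos: [0.6141, 0.0448, 0.123]
tcp_rot: [180.0, 0.2, 166.0]
ft_force: [-9.7, 0.8, 27.2]
finger_gap: 0.314
grip_force: 67.8
```

```bash
python3 pv.py
```

```text
40.325 [0.61407494 0.0447777  0.12299132]
scene 296 [0.6046 0.0141 0.1385] [0.6621 0.0763 0.198 ] t [0.002  0.0042 0.013  0.0485 0.0516]
wrist 6843 [0.5963 0.0182 0.1342] [0.6555 0.0715 0.1971] t [0.0003 0.0073 0.0491 0.0509 0.0524]
   flange plane [-0.437  0.11   0.893] [0.6094 0.0465 0.1898] 0.01441367156803608 3611 t 0.05 dev deg 0.2
```

Emit:
apply_moves(moves="1 0.1 0.1 0.3 0; 1 0.1 0.1 0.45 0; -1 0.1 0.1 0.45 0; -1 0.1 0.1 0.45 0; -1 0.1 0.1 0.45 0; -1 0.1 0.1 0.45 0; -1 0.1 0.1 0.45 0; -1 0.1 0.1 3 0; -1 0.1 0.1 7 0; -1 0.1 0.1 12 0; -1 0.1 0.1 17 0; -1 0.1 0.1 17 0; -1 0.1 0.1 17 0")

```text
time_s: 42.05
tcp_pos: [0.6138, 0.0438, 0.2876]
tcp_rot: [-180.0, -0.0, 166.0]
ft_force: [-0.5, -0.1, -0.0]
finger_gap: 0.998
grip_force: 0.0
```

```bash
python3 pv.py
python3 - <<'E'
from h import *
print(sensors.state()["finger_gap"])
for n in("spare_housing","red_bin","dial_gauge","brush","brush_grip","pot_floor","plug_flange"):
    for o in eyes.landmark_of("scene",n)[:1]: print(n,round(o["confidence"],2),W("scene",o["location"]).round(3))
E
python3 chk.py
```

```text
42.05 [0.61378828 0.04377168 0.28764318]
scene 351 [0.5996 0.0136 0.1381] [0.6598 0.0752 0.196 ] t [0.0017 0.0048 0.018  0.0502 0.0515]
wrist 2951 [ 0.5863 -0.0226  0.1308] [0.6588 0.0829 0.4024] t [-0.0016  0.007   0.0085  0.0507  0.2435]
   flange plane [-0.442  0.11   0.89 ] [0.6281 0.0415 0.1525] 0.03089190274477005 1920 t 0.008 dev deg 0.1
1.0028496620514886
spare_housing 0.64 [ 0.692 -0.249 -0.002]
red_bin 0.86 [0.672 0.292 0.002]
dial_gauge 0.93 [0.563 0.46  0.   ]
brush_grip 0.97 [0.494 0.295 0.166]
pot_floor 0.9 [0.485 0.297 0.006]
plug_flange 0.73 [0.633 0.042 0.15 ]
42.5 [0.61407495 0.04404077 0.28775055] [ 24.  26. -43.  89.  18.  72.  54.]
scene 274 [0.4813 0.283  0.123 ] [0.5096 0.3044 0.2063]
[ 0.059638    0.00358996 -0.99821362]
top 86 [0.4806 0.2772 0.127 ] [0.5    0.3005 0.208 ]
[ 0.00154782 -0.19240835 -0.98131373]
```

```bash
python3 -c "
from h import *
print(workorder.sign_off())"
```

```text
the job is handed in; nothing more can be done
None
```

The bore was scrubbed with three strokes to the bottom, the brush stands head down in its pot again, and the plug is seated flush on the rim; the spare housing, bin and gauge are where they were, and the job was handed in at about 42.5 s, with no verdict shown.

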